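Back off the cheese press by two counted turns

ROBOT

A 6-joint arm with a two-finger parallel gripper is mounted at the origin on the work surface; the furniture and walls round the work are solid. World frame = base frame: x ahead of the robot, y to its left, z up, the work surface at z = 0. Lengths are in mm, angles in rad, forces in N, time in s.
With the tool pointing down it reaches from about 275 to 1000 mm from the base axis. Payload 8.4 kg.
Tool frame: the origin (TCP) lies at the very end of the fingers, on their centre line; the grasp point (between the pads) lies 19 mm behind it; z points along the fingers, y is the direction in which the jaws open and shut (so a half turn about z gives the same grasp; the last joint's range is limited). The gripper opens to 85 mm and grips with 20 to 120 N. Pads are 22 mm wide; open, the fingers measure 114 mm over their backs; the gripper's body (76 mm by 85 mm) begins 54 mm behind the grasp point. The pads swing forward as they close: fully open they stand 13 mm farther back than shut.
Start: joints at [1.274, 0.353, 1.633, -0, 1.155, -0.002], TCP at [181.591, 598.04, 199.881] pointing down, gripper open.
Joint ranges: [-2.63, 2.63], [-0.92, 2.1], [0.06, 2.66], [-1.3, 4.44], [0, 2.69], [-3.02, 3.02]. Speed limits (rad/s): [2.22, 2.22, 2.79, 3.14, 3.14, 3.14].

INTERFACE

Orientations are given as [roll, pitch, yaw] about the fixed x, y, z axes, in that order (R = Rz(yaw) Ry(pitch) Rx(roll)).
In Python, from rig import sense, grab_frame, get_calibration, sign_off, boxes_of, trace gives the robot as it stands.
- The arm moves only by the tool servo_tool, never from a script. Its argument "rows" is a list of rows, each a list of 3 entries, a list of its own where there are three numbers: the finger opening in mm, from 0 to 85.4, then the shift along the tool's x, y, z in mm, then the turn, a rotation vector about the tool's x, y, z in degrees. A call has 1 to 8 rows; each row shifts and turns the commanded pose from where the row before left it, along the tool's axes as they then stand; what a row does not reach is not made up. A row lasts 1/8 s, in which the tool goes at most 62.5 mm and 10.7 degrees, less where a joint would pass 70% of its speed; a pose out of reach is approached as far as the arm can. A call is refused whole if a number of a shift passes 62.5 or a number of a turn 10.7, either way. A call with a gripper value outside its range is refused whole. The fingers move at their own pace and stop on an object; "force" is the grip in N (left out, the last holds). Time passes only in rows, so rows that do not move let the fingers close. It gives the time, the measured TCP pose, the force and the opening at its end, in the units of the state.
- sense(): the state, without advancing time (a new reading comes with each control period).
- grab_frame(name): name is "scene" or "top" or "wrist"; returns the picture (420x560x3 uint8, blue, green, red); there is no depth.
- get_calibration(name): a dict with "intrinsics" (3x3 intrinsics, pixels), "k1" (the pictures are not rectified: a ray, as slopes to the right and down, at radius r is drawn at 1 + k1 r^2 times it, then the intrinsics apply), "world_to_cam" (4x4, takes a point from world to camera coordinates). Camera axes: x right, y down, z forward; pixel columns grow to the right and rows downward; lengths in mm; the calibration is good to about 2 mm. A picture is of the moment at which its call begins: read the wrist's pose just before it. get_calibration takes no time and is no camera call; for the wrist camera it gives the pose at the moment of the call.
- sign_off(): hands the job in, once; it reports no verdict.
Trained networks look in the newest picture that a camera, given by its name, has taken for a name from the list of things; names that differ only in an ending like _2 or _b are one class to them, and where a whole thing is asked for, a point or a joint stands for the part that bears it (a point fixed in the world has none). Each returns a list of dicts, best first, with "conf" (0 to 1); they miss things now and then, are a little off and sometimes report something else, mostly with a low value. They report only what shows in the picture. A call takes as long as a camera call.
- boxes_of(camera, thing): "centre" ([x, y, z] in mm, in the coordinates of the camera as it stood for that picture, good to about 4 mm: the middle of the surface that is visible of it).
- trace(camera, thing): "mask" (420x560 bool, what is visible of it).
The state is a dict: "clock": time; "qpos": joint angles; "qvel": joint speeds; "joint_efforts": joint torques, N m; "eef_pos": TCP position; "tcp_rot": TCP orientation; "contact_force": force on the tool from outside, world axes, zero at the start; "wrist_torque": the same for the moment, N m; "opening": opening from 0.0 (shut) to 1.0 (fully open).
Only numpy, scipy, OpenCV 4.12 (cv2) and the standard library are available. Lean on these libraries where they do the work, as an engineer would, in place of code of your own. Each camera call takes 0.05 s, during which the arm holds its last target. There are 200 camera calls.

TASK

Loosen the bench cheese press: with a fingertip against the ribbed rim of its screw head, roll the head anticlockwise (seen from above) until the bar mark on its top meets the fixed pointer, and then two full turns more, stopping with the mark in line with the pointer again. Do not pinch or lift anything, and leave the loose things around the press where they stand.

Things in the scene. Friction and masses are not known exactly. Their poses are not given: they have to be found in the camera images.
- press: bench press, fixed: steel base plate 150 x 230 x 14 mm, two posts 176 mm apart and a crosshead beam (46 mm wide, 215 mm long, top 172 mm above the table) across their tops, with a nut up to 184 mm high at each end, 88 mm from the screw axis. A white mould stands under the beam. Origin: base's underside, on the screw axis; the beam runs along its y, the pointer along its -x.
- head_center (a point): centre of the screw head on its vertical turning axis, at mid-height of the rim. The head is a black disc lying flat above the crosshead, 100 mm across the ribs; the rim reaches from 13 mm below to 13 mm above this point. At joint value 0 the point is 197 mm above the table and the rim's underside 12 mm above the crosshead. The head rises 3 mm per anticlockwise turn.
- head_top (a point): centre of the head's top face on the axis, a low boss 3 mm above the rim's top; nothing stands above it. The rim has 16 upright round ribs, each 8 mm wide and 5.5 mm proud of the 89 mm core, with gaps of about 11 mm; fingertips set about 4 mm deep into the ribs from outside and moved round the axis carry the head with them.
- head_mark (a point): outer end of the bar mark on the top face of the head, 43 mm from the axis: a raised steel bar 24 mm long radially, 6 mm wide and 2 mm high, from 19 to 43 mm from the axis.
- pointer_tip (a point): tip of the fixed steel pointer, a pointed tongue 16 mm wide on the crosshead that sticks out below the head, 87 mm from the axis; its top lies 173 mm above the table, 11 mm below the rim's underside at joint value 0.
- press_head (a joint): angle of the head in rad, growing anticlockwise from above (loosening), counting on through whole turns: 0 = mark first at the pointer, 6.28 = one turn later, 12.57 = two turns later. At the start the mark is clockwise of the pointer (-1.6 to -0.4). It turns stiffly (0.12 N m, about 2.5 N at the rim) and stays where it is left; stops at -2.5 and 17.
- follower: loose white round follower disc with a knob, 88 mm across, 31 mm high, beside the press; origin under its centre. Leave it alone.
- thermometer: loose white probe thermometer, 203 x 30 x 17 mm, lying beside the press; origin under its centre. Leave it alone.
- check_weight: loose steel check weight, 30 mm across, 36 mm high, near the press; origin under its centre. Leave it alone.
- label_roll: loose roll of labels lying flat, 93 mm across, 40 mm high; origin under its centre. Leave it alone.
- small_mould: loose small blue cheese mould, 78 mm across, 75 mm high, behind the press; origin under its centre. Leave it alone.
- tape: loose roll of brown tape lying flat, 106 mm across, 25 mm high, behind the press; origin under its centre. Leave it alone.

How it is judged (in metres and radians):
On the way, in this order (a step that is already met when the one before it is completed fails the run):
1. the mark has come round to the pointer (value of joint press_head above -0.1 rad), for 0.05 s.
2. the first full turn after that (value of joint press_head above 6.1 rad), for 0.05 s.
3. the second full turn, mark in line with the pointer (value of joint press_head between 12.25 and 12.88 rad), for 0.3 s.
At the end, for the whole second after the job is handed in: the head rests two full turns anticlockwise past the first meeting of mark and pointer, with the mark within about 18 degrees (0.31 rad) of the pointer (all of step 3 and velocity of joint press_head between -0.05 and 0.05 rad/s); the robot touches nothing.
It fails at once if a loose thing beside the press was lifted, carried or pushed more than 15 mm (distance of any of follower, thermometer, check_weight, label_roll, small_mould, tape from where it was at the start of the episode above 0.015 m).
It also fails if it takes over 72 s, if anything falls off the work surface, if the arm or the gripper's body presses on something with over 40 N, if the wrist force passes 120 N, or if a joint passes its speed limit or range.

## Working session

There is one attempt and no reset: what is moved stays moved. The work goes in short steps, Python scripts to look and compute and a tool call to move; the robot and the scene stay as the last step left them, time stands still between calls to the robot, and variables do not carry over. Pictures are saved under pics/ and viewed, about 8 in all and at most 12, crops included, and the job is handed in when it is done.

Besides the shell and the picture viewer there is one more tool, called after ">>>" as name(argument=value, ...) on one line, values as JSON. servo_tool: Moves the arm, as the interface text tells. Its arguments: {"type":"object","properties":{"rows":{"type":"array","items":{"type":"array"}},"force":{"type":"number"}},"required":["rows"]}

```bash
mkdir -p pics; cat > h.py <<'E'
import numpy as np, cv2
from rig import *
def cam2w(cal,p):
    T=np.linalg.inv(np.array(cal["world_to_cam"])); return (T@np.r_[p,1])[:3]
def proj(cal,p):
    c=np.array(cal["world_to_cam"])@np.r_[p,1]; s=c[:2]/c[2]; s=s*(1+cal["k1"]*(s@s))
    K=np.array(cal["intrinsics"]); return (K@np.r_[s,1])[:2]
def unproj(cal,uv,z):
    K=np.array(cal["intrinsics"]); d=np.linalg.inv(K)@np.r_[uv,1]; d=d[:2]; s=d.copy()
    for _ in range(20): s=d/(1+cal["k1"]*(s@s))
    T=np.linalg.inv(np.array(cal["world_to_cam"])); r=T[:3,:3]@np.r_[s,1]; o=T[:3,3]
    return o+r*(z-o[2])/r[2]
E
python3 - <<'E'
from h import *
print(sense())
for c in ["scene","top"]:
    im=grab_frame(c); cv2.imwrite(f"pics/{c}0.png",im); cal=get_calibration(c)
    for t in ["press","head_center","head_top","head_mark","pointer_tip","follower","thermometer","check_weight","label_roll","small_mould","tape"]:
        for b in boxes_of(c,t)[:2]:
            print(c,t,round(b["conf"],2),cam2w(cal,b["centre"]).round(0))
E
```

```text
{'clock': 0.0, 'qpos': array([ 1.27360136e+00,  3.53663249e-01,  1.63413755e+00, -3.70774675e-05,
        1.15520309e+00, -2.37075088e-03]), 'qvel': array([ 0.00014543,  0.00032105,  0.00036228, -0.00104687, -0.00021382,
        0.00044301]), 'joint_efforts': array([-4.54516470e-03, -6.05229735e+01, -3.42055857e+01, -5.32229460e-04,
        9.69006156e-03,  7.15798228e-05]), 'eef_pos': array([181.44831604, 597.53330706, 199.15082247]), 'tcp_rot': array([-3.14018134e+00,  3.05543910e-05,  2.84678345e+00]), 'contact_force': array([-0.2553999 , -0.57955169, -0.11082929]), 'wrist_torque': array([-0.01996312, -0.04060139, -0.0244703 ]), 'opening': 1.0014960622836235}
scene press 0.93 [ 472. -194.   73.]
scene head_center 0.57 [ 480. -213.  195.]
scene head_top 0.87 [ 481. -215.  192.]
scene head_top 0.72 [460. -51.  14.]
scene head_mark 0.69 [ 474. -207.  209.]
scene pointer_tip 0.75 [ 471. -197.   78.]
scene thermometer 0.94 [462. -52.  13.]
scene check_weight 0.69 [ 389. -130.   21.]
scene check_weight 0.63 [ 474. -195.   73.]
scene label_roll 0.58 [381.  91.  41.]
scene small_mould 0.49 [ 591. -291.   56.]
scene tape 0.94 [ 639. -203.   23.]
top press 0.61 [ 475. -210.  168.]
top head_center 0.96 [ 487. -226.  215.]
top head_top 0.86 [ 485. -229.  208.]
top head_top 0.68 [ 586. -328.   38.]
top head_mark 0.6 [ 482. -225.  208.]
top pointer_tip 0.56 [ 474. -208.  173.]
top pointer_tip 0.16 [ 346. -213.    7.]
top follower 0.67 [ 351. -215.   12.]
top thermometer 0.64 [467. -57.  19.]
top check_weight 0.49 [ 396. -131.   22.]
top label_roll 0.73 [392.  85.  41.]
top small_mould 0.9 [ 585. -329.   38.]
top tape 0.58 [ 640. -209.   23.]
```

```bash
python3 -c "
import cv2,numpy as np
a=cv2.imread('pics/scene0.png');b=cv2.imread('pics/top0.png')
cv2.imwrite('pics/both0.png',cv2.resize(np.vstack([a,b]),(560,840))[:, :]) "
```

```text
(no output)
```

View pics/top0.png

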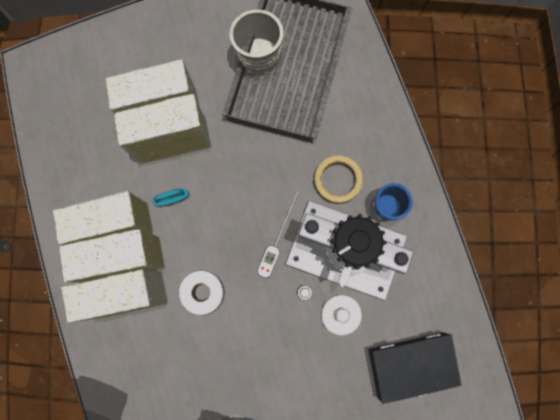

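View pics/scene0.png

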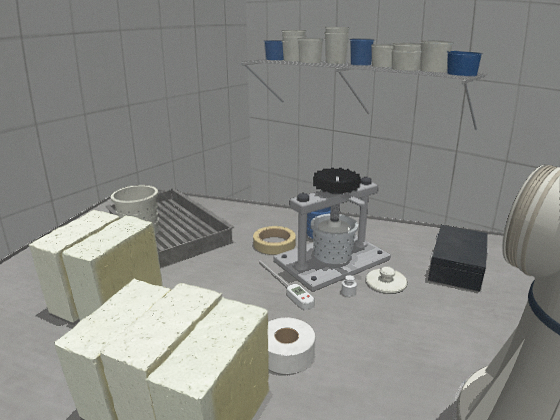

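```bash
python3 - <<'E'
from h import *
im=grab_frame("top"); cal=get_calibration("top")
T=np.linalg.inv(np.array(cal["world_to_cam"]));print("top cam",T.round(2))
m=[t for t in trace("top","head_center")][0]; M=m["mask"].astype(np.uint8)
print(m["conf"],M.sum())
c,_=cv2.findContours(M,0,2); c=max(c,key=cv2.contourArea)
e=cv2.fitEllipse(c); (u,v),r=cv2.minEnclosingCircle(c); print(e,(u,v),r)
for z in (197,210): print(z,unproj(cal,e[0],z).round(1),unproj(cal,(u,v),z).round(1))
for t in trace("top","press")[:1]: print("press",t["conf"],cv2.minAreaRect(np.argwhere(t["mask"])[:,::-1].astype(np.float32)))
s=sense(); calw=get_calibration("wrist"); Tw=np.linalg.inv(np.array(calw["world_to_cam"]))
from scipy.spatial.transform import Rotation as R
Rt=R.from_euler("xyz",s["tcp_rot"]).as_matrix()
print("wrist cam in tool",(Rt.T@(Tw[:3,3]-s["eef_pos"])).round(1),(Rt.T@Tw[:3,:3]).round(3)); print(calw["intrinsics"],calw["k1"])
cv2.imwrite("pics/crop.png",cv2.resize(im[190:310,270:430],None,fx=5,fy=5,interpolation=2)[:600,:800])
E
```

```text
top cam [[ 1.00000e-02 -9.90000e-01  1.60000e-01  3.97020e+02]
 [-1.00000e+00 -1.00000e-02  3.00000e-02 -1.03820e+02]
 [-2.00000e-02 -1.60000e-01 -9.90000e-01  1.11271e+03]
 [ 0.00000e+00  0.00000e+00  0.00000e+00  1.00000e+00]]
0.59 2215
((358.0226135253906, 241.35145568847656), (51.96461868286133, 52.93544387817383), 135.28282165527344) (358.2764587402344, 241.0509033203125) 28.097007751464844
197 [ 487.1 -228.   197. ] [ 487.6 -228.4  197. ]
210 [ 485.8 -226.2  210. ] [ 486.3 -226.7  210. ]
press 0.77 ((351.7878112792969, 250.25656127929688), (117.65399932861328, 75.17701721191406), 21.161258697509766)
wrist cam in tool [  67.8    0.  -174.8] [[-0.001 -0.964 -0.266]
 [ 1.    -0.001 -0.001]
 [ 0.001 -0.266  0.964]]
[[320.76133347   0.         277.23284684]
 [  0.         320.76133347 208.21747438]
 [  0.           0.           1.        ]] -0.027547642257208134
```

View pics/crop.png

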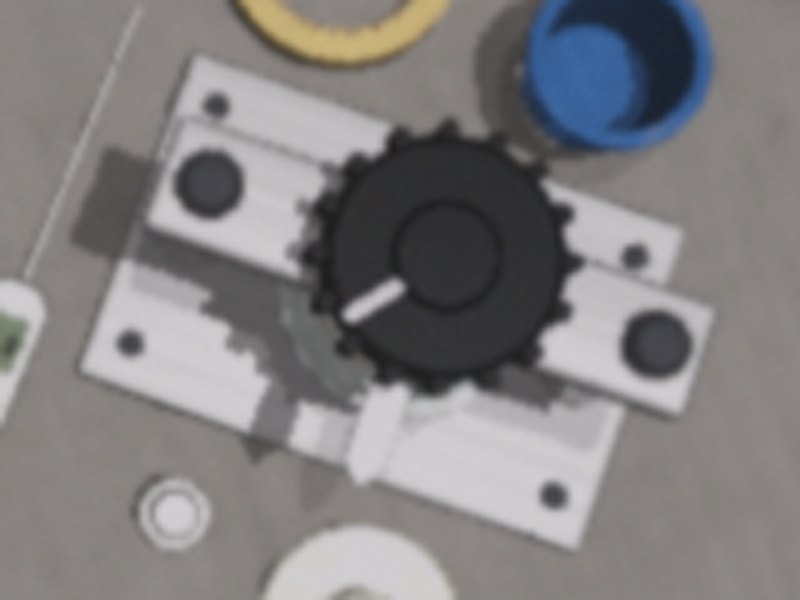

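>>> servo_tool(rows=[[0,[0,0,-50],[0,0,0]],[0,[0,0,-50],[0,0,0]],[0,[0,0,-40],[0,0,0]],[0,[-30,-35,0],[0,0,0]],[0,[-30,-35,0],[0,0,0]],[0,[-30,-35,0],[0,0,0]],[0,[-30,-35,0],[0,0,0]],[0,[-30,-35,0],[0,0,0]]], force=30)

```text
clock: 2.35
eef_pos: [274.7, 385.6, 340.0]
tcp_rot: [3.141, 0.0, 2.847]
contact_force: [1.3, -0.5, -0.2]
opening: 0.001
```

>>> servo_tool(rows=[[0,[-30,-35,0],[0,0,0]],[0,[-30,-35,0],[0,0,0]],[0,[-30,-35,0],[0,0,0]],[0,[-30,-35,0],[0,0,0]],[0,[-30,-35,0],[0,0,0]],[0,[-30,-35,0],[0,0,0]],[0,[-30,-35,0],[0,0,0]],[0,[-30,-35,0],[0,0,0]]])

```text
clock: 3.35
eef_pos: [423.0, 47.9, 340.2]
tcp_rot: [3.141, 0.001, 2.847]
contact_force: [0.2, -0.0, 0.5]
opening: -0.002
```

>>> servo_tool(rows=[[0,[-30,-35,0],[0,0,0]],[0,[-30,-35,0],[0,0,0]],[0,[-30,-35,0],[0,0,0]],[0,[-30,-35,0],[0,0,0]],[0,[-30,-35,0],[0,0,0]],[0,[-30,-35,0],[0,0,0]],[0,[-20,-35,0],[0,0,0]],[0,[0,0,0],[0,0,0]]])

```text
clock: 4.35
eef_pos: [542.9, -245.5, 339.2]
tcp_rot: [-3.141, -0.001, 2.844]
contact_force: [-0.5, 0.7, -0.4]
opening: 0.0
```

```bash
python3 - <<'E'
from h import *
ct=get_calibration("top")
for n,p,z in (("nutA",(208,185),184),("nutB",(656,345),184),("tip",(360,482),173),("markend",(347,318),212),("axis",(447,256),213)):
    print(n,unproj(ct,np.array(p)/5+[270,190],z).round(1))
s=sense(); print(s)
im=grab_frame("wrist"); cal=get_calibration("wrist"); cv2.imwrite("pics/w1.png",im)
np.save("w1cal.npy",cal,allow_pickle=True)
for t in ["head_top","head_center","head_mark","pointer_tip"]:
    for b in boxes_of("wrist",t)[:1]: print(t,b["conf"],cam2w(cal,b["centre"]).round(1))
E
```

```text
nutA [ 514.1 -144.5  184. ]
nutB [ 456.3 -309.2  184. ]
tip [ 406.3 -201.2  173. ]
markend [ 463.6 -192.7  212. ]
axis [ 485.8 -228.3  213. ]
{'clock': 4.35, 'qpos': array([-4.26847110e-01,  2.08081487e-01,  1.52277716e+00, -5.20713323e-04,
        1.41131754e+00, -1.70013990e+00]), 'qvel': array([ 0.03708591, -0.03013707,  0.03450728,  0.01874108,  0.01235975,
        0.02779625]), 'joint_efforts': array([ -1.62405085, -52.87732601, -39.32746053,  -0.32004462,
        -0.21327897,  -0.385727  ]), 'eef_pos': array([ 542.88304112, -245.47232441,  339.21203781]), 'tcp_rot': array([-3.14115816e+00, -6.44985934e-04,  2.84417182e+00]), 'contact_force': array([-0.53472983,  0.69185831, -0.44797785]), 'wrist_torque': array([ 0.03788335, -0.02971214, -0.01248219]), 'opening': 0.0002385411024786256}
head_top 0.74 [ 487.1 -228.2  208.6]
head_center 0.73 [ 484.6 -225.9  208.5]
head_mark 0.59 [ 485.8 -225.4  214.9]
pointer_tip 0.71 [ 483.9 -225.1  174.7]
```

View pics/w1.png

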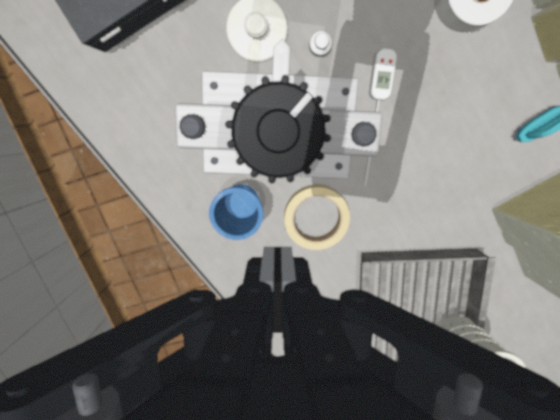

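```bash
python3 - <<'E'
from h import *
im=cv2.imread("pics/w1.png"); cal=np.load("w1cal.npy",allow_pickle=True).item()
g=cv2.cvtColor(im,6).astype(np.float32)
m=trace("wrist","head_center"); 
if m:
    M=m[0]["mask"].astype(np.uint8); c,_=cv2.findContours(M,0,2); c=max(c,key=cv2.contourArea); e=cv2.fitEllipse(c); print("mask",m[0]["conf"],e,unproj(cal,e[0],203).round(1))
for n,p,z in (("nutA",(192,126),184),("nutB",(364,133),184),("tip",(281,42),173),("markend",(310,97),212)): print(n,unproj(cal,p,z).round(1))
# axis: refine by max 16-fold modulation and dark edge, rim top plane z~209
def pol(ax,r,z=209,n=720):
    a=np.arange(n)*2*np.pi/n
    P=np.array([proj(cal,[ax[0]+r*np.cos(t),ax[1]+r*np.sin(t),z]) for t in a],np.float32)
    return cv2.remap(g,P[:,0].reshape(1,-1),P[:,1].reshape(1,-1),1)[0]
best=[]
for dx in np.arange(-5,5.1,1):
  for dy in np.arange(-5,5.1,1):
    ax=(485.5+dx,-227+dy); F=np.fft.fft(pol(ax,47.5)-0)[16]; best.append((abs(F),ax,-np.degrees(np.angle(-F))/16%22.5))
best.sort(key=lambda t:-t[0])
for b in best[:4]: print(b)
w=pol(best[0][1],47.5); print("dark deg",[i/2 for i in range(720) if w[i]<w[i-1] and w[i]<=w[(i+1)%720] and w[i]<60])
# mark: bright at r=30,38
for r in (26,34,40):
    w=pol(best[0][1],r,212); i=np.where(w>w.max()*.7)[0]; print(r,w.max(),i/2)
a=cv2.resize(im[230:330,205:352],None,fx=5,fy=5,interpolation=2); a=np.clip(a.astype(float)*2.2,0,255).astype(np.uint8)
cv2.imwrite("pics/fing.png",a)
E
```

```text
mask 0.64 ((278.2810974121094, 129.16104125976562), (100.65357208251953, 104.26517486572266), 4.559823989868164) [ 486.  -225.8  203. ]
nutA [ 458.1 -307.6  184. ]
nutB [ 515.2 -144.5  184. ]
tip [ 408.5 -199.3  173. ]
markend [ 467.2 -190.4  212. ]
(np.float32(22408.977), (np.float64(487.5), np.float64(-227.0)), np.float32(20.322483))
(np.float32(22012.033), (np.float64(487.5), np.float64(-226.0)), np.float32(20.40009))
(np.float32(21595.475), (np.float64(486.5), np.float64(-227.0)), np.float32(20.426311))
(np.float32(21108.883), (np.float64(486.5), np.float64(-226.0)), np.float32(20.514038))
dark deg [20.5, 43.0, 65.0, 87.5, 110.0]
26 231.42969 [115.  115.5 116.  116.5 117.  117.5 118.  118.5 119.  119.5 120.  120.5
 121.  121.5 122.  122.5 123.  123.5 124.  124.5 125.  125.5 126.  126.5
 127.  127.5 128. ]
34 228.71094 [116.5 117.  117.5 118.  118.5 119.  119.5 120.  120.5 121.  121.5 122.
 122.5 123.  123.5 124.  124.5 125.  125.5 126.  126.5]
40 226.04688 [117.5 118.  118.5 119.  119.5 120.  120.5 121.  121.5 122.  122.5 123.
 123.5 124.  124.5 125.  125.5]
```

View pics/fing.png

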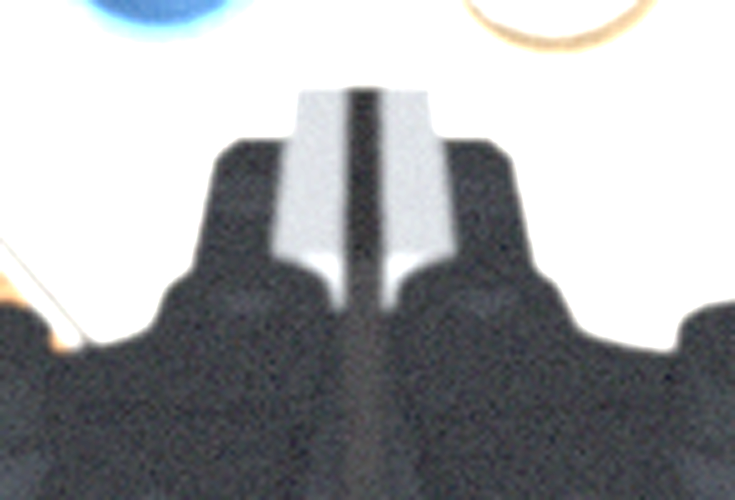

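```bash
python3 - <<'E'
from h import *
from scipy.spatial.transform import Rotation as R
s=sense(); Rt=R.from_euler("xyz",s["tcp_rot"]).as_matrix(); out=[]
for c in ("scene","top"):
    im=grab_frame(c); cal=get_calibration(c)
    uv=proj(cal,s["eef_pos"]); u,v=uv.astype(int); print(c,uv)
    x0,y0=u-40,v-50; a=cv2.resize(im[y0:y0+100,x0:x0+80],None,fx=5,fy=5,interpolation=2)
    for p,col in (((0,0,0),(0,0,255)),((0,0,-40),(0,255,0)),((11,0,0),(255,0,0)),((-11,0,0),(255,0,255))):
        q=(proj(cal,s["eef_pos"]+Rt@np.array(p))-[x0,y0]+.5)*5; cv2.circle(a,tuple(int(k) for k in q),3,col,-1)
    out.append(a)
cv2.imwrite("pics/tcp.png",np.hstack(out))
E
```

```text
scene [319.98760425 108.21087205]
top [379.07578375 196.56974833]
```

View pics/tcp.png

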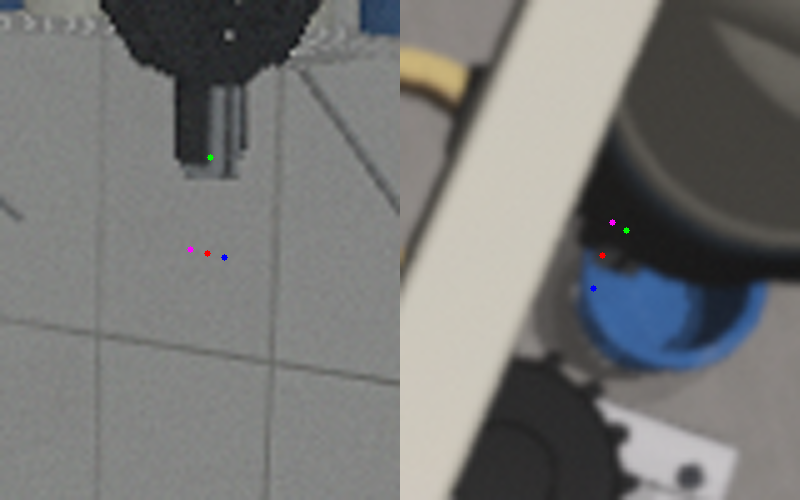

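>>> servo_tool(rows=[[12.5,[1,-10.9,0],[0,0,10.5]],[12.5,[1,-10.9,0],[0,0,10.5]],[12.5,[1,-10.9,0],[0,0,10.5]],[12.5,[1,-10.9,0],[0,0,10.5]],[12.5,[1,-10.9,0],[0,0,10.5]],[12.5,[1,-10.9,0],[0,0,10.5]],[12.5,[1,-10.9,0],[0,0,10.5]],[12.5,[1,-10.9,0],[0,0,10.5]]])

```text
clock: 5.75
eef_pos: [473.9, -284.2, 340.1]
tcp_rot: [3.141, 0.0, 1.375]
contact_force: [-0.6, 0.0, -0.7]
opening: 0.144
```

>>> servo_tool(rows=[[12.5,[1,-10.9,0],[0,0,10.5]],[12.5,[1,-10.9,0],[0,0,10.5]],[12.5,[1,-10.9,0],[0,0,10.5]],[12.5,[1,-10.9,0],[0,0,10.5]],[12.5,[1,-10.9,0],[0,0,10.5]],[12.5,[1,-10.9,0],[0,0,10.5]],[12.5,[1,-10.9,0],[0,0,10.5]],[12.5,[1,-10.9,0],[0,0,10.5]]])

```text
clock: 6.75
eef_pos: [425.8, -220.0, 340.2]
tcp_rot: [3.141, -0.0, -0.091]
contact_force: [0.6, -0.4, -0.7]
opening: 0.142
```

>>> servo_tool(rows=[[12.5,[1,-10.9,0],[0,0,10.5]],[12.5,[1,-10.9,0],[0,0,10.5]],[12.5,[1,-10.9,0],[0,0,10.5]],[12.5,[1,-10.9,0],[0,0,10.5]],[12.5,[1,-10.9,0],[0,0,10.5]],[12.5,[1,-10.9,0],[0,0,10.5]],[12.5,[-15,0,40],[0,0,0]],[12.5,[0,0,40],[0,0,0]]])

```text
clock: 7.75
eef_pos: [457.4, -155.5, 259.5]
tcp_rot: [-3.14, -0.001, -1.184]
contact_force: [-0.3, -0.1, -0.3]
opening: 0.146
```

```bash
cat >> h.py <<'E'
from scipy.spatial.transform import Rotation as R
AX=np.array([486.3,-226.7])
def st():
    s=sense(); d=s["eef_pos"][:2]-AX; phi=np.degrees(np.arctan2(d[1],d[0])); yaw=np.degrees(s["tcp_rot"][2])
    Rt=R.from_euler("xyz",s["tcp_rot"]).as_matrix(); c=Rt.T@np.r_[-d,0]
    print("t",s["clock"],"phi",phi.round(2),"r",np.hypot(*d).round(2),"yaw",yaw.round(2),"z",s["eef_pos"][2].round(1),"axis in tool",c.round(2),"F",(Rt.T@s["contact_force"]).round(1),"j1,j6",s["qpos"][[0,5]].round(2),"op",round(s["opening"]*85.4,1))
    return s,Rt
def overlay(c,f,n):
    s,Rt=st(); im=grab_frame(c); cal=get_calibration(c)
    u,v=proj(cal,np.r_[AX,230]).astype(int); x0,y0=u-40,v-40
    a=cv2.resize(im[y0:y0+75,x0:x0+80],None,fx=f,fy=f,interpolation=2); cv2.imwrite(n,a)
E
python3 - <<'E'
from h import *
s,Rt=st()
im=grab_frame("wrist"); im2=grab_frame("scene"); cal=get_calibration("scene")
u,v=proj(cal,np.r_[AX,240]).astype(int); b=cv2.resize(im2[v-40:v+44,u-40:u+40],(400,420),interpolation=2)
a=cv2.resize(im[150:318,197:357],(400,420),interpolation=2)
cv2.imwrite("pics/n1.png",np.hstack([a,b]))
E
```

```text
t 7.75 phi 112.06 r 76.84 yaw -67.82 z 259.5 axis in tool [7.684e+01 1.600e-01 7.000e-02] F [-0.   0.3  0.3] j1,j6 [-0.33  2.42] op 12.5
```

View pics/n1.png

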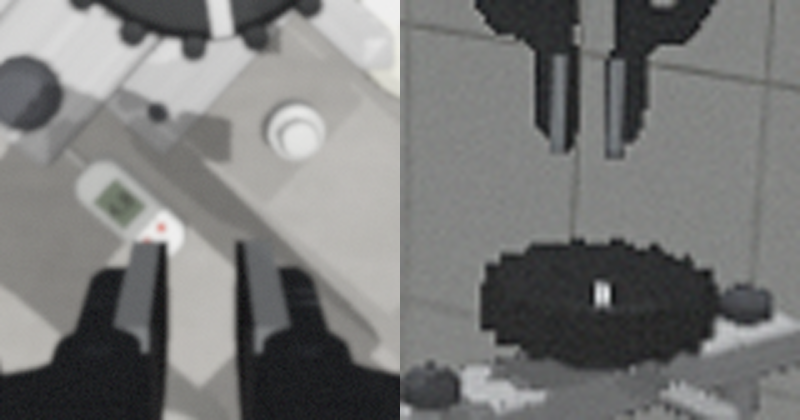

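```bash
python3 - <<'E'
from h import *
s,Rt=st(); cal=get_calibration("scene"); print("scene cam",np.linalg.inv(np.array(cal["world_to_cam"]))[:3,3].round(0))
u,v=proj(cal,np.r_[AX,240]).astype(int)
print("obs",(u-40+588/5,v-40+155/5), "rib row obs head top front")
for x in (-11,0,11):
  for d in (0,10,20,30,35,40): print(x,d,proj(cal,s["eef_pos"]+Rt@np.array([x,0,-d])).round(1))
cw=get_calibration("wrist")
print("wrist obs", 150+240/2.5)
for x in (0,5,11):
  for d in (20,30,35,40): print(x,d,proj(cw,s["eef_pos"]+Rt@np.array([x,0,-d])).round(1))
E
```

```text
t 7.85 phi 113.74 r 78.25 yaw -67.84 z 256.6 axis in tool [78.22 -2.15 -0.34] F [ 1.2 -0.3  0.1] j1,j6 [-0.33  2.42] op 12.3
scene cam [ 73. 522. 505.]
obs (np.float64(414.6), np.float64(151.0)) rib row obs head top front
-11 0 [332.8 166. ]
-11 10 [333.  160.9]
-11 20 [333.3 155.7]
-11 30 [333.5 150.5]
-11 35 [333.6 147.9]
-11 40 [333.7 145.3]
0 0 [333.7 164.3]
0 10 [333.9 159.2]
0 20 [334.1 154.1]
0 30 [334.3 149. ]
0 35 [334.4 146.4]
0 40 [334.5 143.8]
11 0 [334.5 162.6]
11 10 [334.7 157.6]
11 20 [334.9 152.5]
11 30 [335.1 147.4]
11 35 [335.2 144.9]
11 40 [335.3 142.3]
wrist obs 246.0
0 20 [276.6 253.5]
0 30 [276.6 261.7]
0 35 [276.6 266.2]
0 40 [276.6 271. ]
5 20 [276.6 244.6]
5 30 [276.6 252.3]
5 35 [276.6 256.5]
5 40 [276.6 261. ]
11 20 [276.6 233.7]
11 30 [276.6 240.8]
11 35 [276.6 244.7]
11 40 [276.6 248.9]
```

>>> servo_tool(rows=[[12.5,[0,0,30],[0,0,0]],[12.5,[0,0,30],[0,0,0]],[12.5,[0,0,20],[0,0,0]],[12.5,[0,0,10],[0,0,1.5]],[12.5,[0,0,0],[0,0,0]],[12.5,[0,0,0],[0,0,0]]])

```text
clock: 8.6
eef_pos: [458.1, -156.8, 171.1]
tcp_rot: [-3.14, -0.001, -1.211]
contact_force: [0.5, 0.2, -0.0]
opening: 0.146
```

```bash
python3 - <<'E'
from h import *
s,Rt=st()
im=grab_frame("wrist"); im2=grab_frame("scene"); cal=get_calibration("scene"); st()
u,v=proj(cal,np.r_[AX,200]).astype(int); print(u,v); b=cv2.resize(im2[v-42:v+42,u-40:u+40],(400,420),interpolation=2)
a=cv2.resize(im[130:298,197:357],(400,420),interpolation=2)
cv2.imwrite("pics/n2.png",np.hstack([a,b]))
E
```

```text
t 8.6 phi 111.93 r 75.39 yaw -69.39 z 171.1 axis in tool [75.37 -1.73  0.08] F [ 0.  -0.5  0. ] j1,j6 [-0.33  2.45] op 12.4
t 8.7 phi 112.02 r 75.49 yaw -69.38 z 170.9 axis in tool [75.47 -1.85  0.08] F [-0.3 -0.1  0.7] j1,j6 [-0.33  2.45] op 12.5
336 178
```

View pics/n2.png

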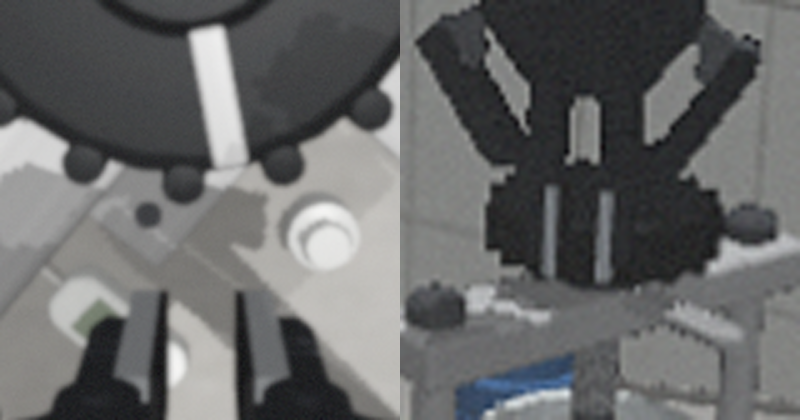

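```bash
python3 - <<'E'
from h import *
s,Rt=st(); cal=get_calibration("scene"); 
for d in (0,10,15,20,25,30,35): print(d,[proj(cal,s["eef_pos"]+Rt@np.array([x,0,-d]))[1].round(1) for x in (-11,0,11)])
a=np.radians(110)
for z in (184,210): print(z,proj(cal,[AX[0]+50*np.cos(a),AX[1]+50*np.sin(a),z]).round(1))
# world position of wrist-seen rib (crop 183,183)
cw=get_calibration("wrist"); p=unproj(cw,[197+183/2.5,130+183/2.5],209)[:2]-AX; print("rib",np.degrees(np.arctan2(p[1],p[0])),np.hypot(*p))
p=unproj(cw,[197+228/2.5,130+165/2.5],212)[:2]-AX; print("mark",np.degrees(np.arctan2(p[1],p[0])),np.hypot(*p))
E
```

```text
t 8.7 phi 112.02 r 75.49 yaw -69.38 z 170.9 axis in tool [75.47 -1.85  0.08] F [-0.3 -0.1  0.7] j1,j6 [-0.33  2.45] op 12.5
0 [np.float64(207.2), np.float64(205.1), np.float64(203.0)]
10 [np.float64(202.5), np.float64(200.4), np.float64(198.4)]
15 [np.float64(200.2), np.float64(198.1), np.float64(196.1)]
20 [np.float64(197.8), np.float64(195.7), np.float64(193.7)]
25 [np.float64(195.4), np.float64(193.4), np.float64(191.4)]
30 [np.float64(193.0), np.float64(191.0), np.float64(189.0)]
35 [np.float64(190.6), np.float64(188.6), np.float64(186.7)]
184 [332.  194.2]
210 [332.6 182.1]
rib 109.46284926066679 43.68257116647751
mark 120.4917982855949 40.31651250472048
```

>>> servo_tool(rows=[[12.5,[0,-3.2,2],[0,0,1]],[12.5,[6,0,0],[0,0,0]],[12.5,[5,0,0],[0,0,0]],[12.5,[3,0,0],[0,0,0]],[12.5,[0,0,0],[0,0,0]],[12.5,[0,0,0],[0,0,0]]])

```text
clock: 9.45
eef_pos: [464.9, -168.6, 167.8]
tcp_rot: [3.141, 0.0, -1.229]
contact_force: [-0.4, 0.3, -1.3]
opening: 0.147
```

>>> servo_tool(rows=[[12.5,[1,0,0],[0,0,0]],[12.5,[1,0,0],[0,0,0]],[12.5,[0,0,0],[0,0,0]]])

```text
clock: 9.82
eef_pos: [465.8, -170.5, 167.9]
tcp_rot: [-3.142, -0.0, -1.229]
contact_force: [0.0, -0.6, 0.2]
opening: 0.144
```

```bash
python3 -c "
from h import *
st();st()"
```

```text
t 9.825 phi 110.07 r 59.85 yaw -70.39 z 167.9 axis in tool [59.85 -0.48  0.  ] F [ 0.6  0.2 -0.2] j1,j6 [-0.35  2.45] op 12.3
t 9.825 phi 110.07 r 59.85 yaw -70.39 z 167.9 axis in tool [59.85 -0.48  0.  ] F [ 0.6  0.2 -0.2] j1,j6 [-0.35  2.45] op 12.3
```

>>> servo_tool(rows=[[12.5,[1,0,0],[0,0,0]],[12.5,[1,0,0],[0,0,0]],[12.5,[0,0,0],[0,0,0]]])

```text
clock: 10.2
eef_pos: [466.4, -172.4, 167.9]
tcp_rot: [3.142, -0.0, -1.229]
contact_force: [0.3, -0.2, 0.0]
opening: 0.146
```

```bash
python3 - <<'E'
from h import *
st(); im=grab_frame("wrist"); a=cv2.resize(im[150:270,202:352],None,fx=5,fy=5,interpolation=2); a=np.clip(a.astype(float)*1.8,0,255).astype(np.uint8); cv2.imwrite("pics/n3.png",a); st()
E
```

```text
t 10.2 phi 110.08 r 57.82 yaw -70.39 z 167.9 axis in tool [57.82 -0.48  0.  ] F [ 0.3 -0.2 -0. ] j1,j6 [-0.36  2.44] op 12.5
t 10.25 phi 110.12 r 57.85 yaw -70.4 z 167.9 axis in tool [57.85 -0.52 -0.  ] F [-0.  -0.6  0.7] j1,j6 [-0.36  2.44] op 12.7
```

View pics/n3.png

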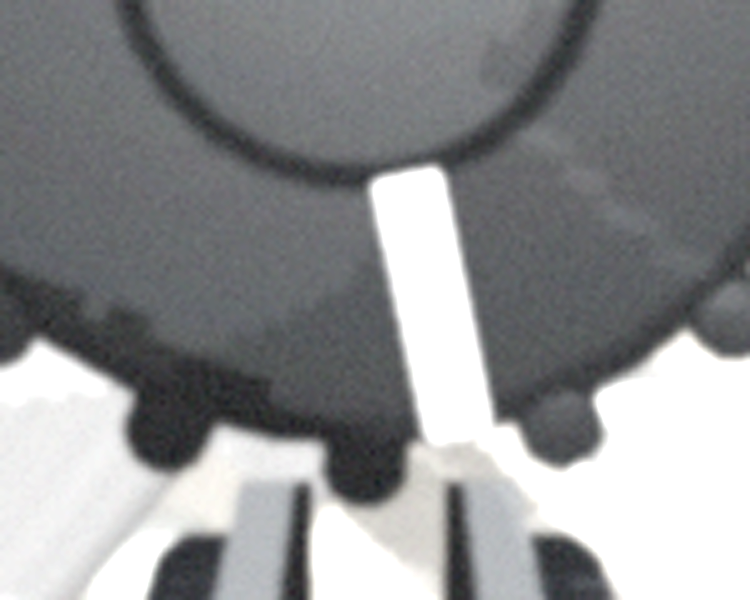

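>>> servo_tool(rows=[[12.5,[0,-1.3,0],[0,0,0]],[12.5,[1.5,0,0],[0,0,0]],[12.5,[1.5,0,0],[0,0,0]],[12.5,[0,0,0],[0,0,0]],[12.5,[1.5,0,0],[0,0,0]],[12.5,[0,0,0],[0,0,0]],[12.5,[0,0,0],[0,0,0]]])

```text
clock: 11.12
eef_pos: [469.1, -176.1, 167.9]
tcp_rot: [3.142, 0.0, -1.229]
contact_force: [-0.7, -0.1, -0.8]
opening: 0.148
```

```bash
python3 -c "
from h import *
st()"
```

```text
t 11.125 phi 108.76 r 53.4 yaw -70.39 z 167.9 axis in tool [53.39  0.79 -0.  ] F [-0.2  0.6  0.8] j1,j6 [-0.36  2.44] op 12.6
```

```bash
python3 - <<'E'
from h import *
from scipy.optimize import least_squares
s,Rt=st(); cal=get_calibration("wrist"); sh=Rt@np.array([4.4,-1.3,0])
px=np.array([(168,430),(365,463),(563,425),(735,316)])/5+[202,150]
P=np.array([unproj(cal,p,209.5)-sh for p in px])[:,:2]
def f(q): 
    a=np.radians(q[2]+22.5*np.arange(4)); return (q[:2]+q[3]*np.c_[np.cos(a),np.sin(a)]-P).ravel()
for r in (None,46):
    g=f if r is None else (lambda q:f(np.r_[q[:3],46]))
    o=least_squares(g,[486,-227,87 if 0 else 87.,46][: 4 if r is None else 3]); print(o.x.round(2),np.abs(o.fun).max().round(2))
print(P.round(1))
# ring of boss & finger front: tip pixels in tool frame
T=np.linalg.inv(np.array(cal["world_to_cam"]))
for u,v in ((242,483),(312,483),(445,483),(515,483)):
    p=unproj(cal,np.array([u,v])/5+[202,150],s["eef_pos"][2]+32); print((Rt.T@(p-s["eef_pos"])).round(1))
E
```

```text
t 11.125 phi 108.76 r 53.4 yaw -70.39 z 167.9 axis in tool [53.39  0.79 -0.  ] F [-0.2  0.6  0.8] j1,j6 [-0.36  2.44] op 12.6
[ 487.64 -228.68   87.73   45.53] 0.08
[ 487.87 -229.04   87.73] 0.27
[[ 489.4 -183.1]
 [ 472.  -186. ]
 [ 456.7 -195.2]
 [ 446.3 -209.6]]
[  8.8 -12.5 -32. ]
[  8.8  -5.8 -32. ]
[  8.8   6.9 -32. ]
[  8.8  13.6 -32. ]
```

>>> servo_tool(rows=[[12.5,[0.21,4.87,0],[0,0,-5]],[12.5,[0.21,4.87,0],[0,0,-5]],[12.5,[0.21,4.87,0],[0,0,-5]],[12.5,[0.21,4.87,0],[0,0,-5]],[12.5,[0.21,4.87,-0.2],[0,0,-5]],[12.5,[0.21,4.87,0],[0,0,-5]]])

```text
clock: 11.88
eef_pos: [445.6, -192.3, 168.2]
tcp_rot: [-3.141, -0.0, -0.702]
contact_force: [2.6, 2.4, -0.1]
opening: 0.145
```

```bash
sed -i 's/^AX=.*/AX=np.array([487.6,-228.6])/' h.py; cat >> h.py <<'E'
from scipy.optimize import least_squares
def ribs(name=None):
    "head angle (mark, deg) and 16-rib phase from the wrist picture"
    s,_=st(); im=grab_frame("wrist"); cal=get_calibration("wrist"); g=cv2.cvtColor(im,6).astype(np.float32)
    def pol(r,z):
        a=np.radians(np.arange(720)/2); P=np.array([proj(cal,[AX[0]+r*np.cos(t),AX[1]+r*np.sin(t),z]) for t in a],np.float32)
        return cv2.remap(g,P[:,0].reshape(1,-1),P[:,1].reshape(1,-1),1)[0]
    w=np.min([pol(r,212.5) for r in (28,34,38)],0); i=np.where(w>150)[0]
    print("mark",np.degrees(np.angle(np.exp(1j*np.radians(i/2)).mean())).round(1) if len(i) else None,len(i),w.max())
    if name: cv2.imwrite(name,im)
E
python3 -c "
from h import *
ribs('pics/r1.png')"
```

```text
t 11.875 phi 139.13 r 55.52 yaw -40.23 z 168.2 axis in tool [5.552e+01 6.200e-01 2.000e-02] F [ 0.4 -3.4  0.1] j1,j6 [-0.41  1.86] op 12.4
mark 151.0 7 196.26758
```

>>> servo_tool(rows=[[12.5,[0.85,9.71,-0.08],[0,0,-10]],[12.5,[0.85,9.71,-0.08],[0,0,-10]],[12.5,[0.85,9.71,-0.08],[0,0,-10]],[12.5,[0.85,9.71,-0.08],[0,0,-10]],[12.5,[0.85,9.71,-0.08],[0,0,-10]],[12.5,[0.85,9.71,-0.08],[0,0,-10]],[12.5,[0.85,9.71,-0.08],[0,0,-10]],[12.5,[0.85,9.71,-0.08],[0,0,-10]]])

```text
clock: 12.92
eef_pos: [444.0, -264.3, 168.5]
tcp_rot: [-3.14, 0.001, 0.696]
contact_force: [-1.6, 1.0, 1.3]
opening: 0.145
```

```bash
python3 -c "
from h import *
ribs('pics/r2.png')"
```

```text
t 12.925 phi -140.72 r 56.35 yaw 39.85 z 168.5 axis in tool [56.35  0.56 -0.06] F [-0.6 -1.8 -1.3] j1,j6 [-0.54  0.34] op 12.4
mark -131.2 12 155.46875
```

>>> servo_tool(rows=[[12.5,[0.85,9.71,-0.08],[0,0,-10]],[12.5,[0.85,9.71,-0.08],[0,0,-10]],[12.5,[0.85,9.71,-0.08],[0,0,-10]],[12.5,[0.85,9.71,-0.08],[0,0,-10]],[12.5,[0.85,9.71,-0.08],[0,0,-10]],[12.5,[0.85,9.71,-0.08],[0,0,-10]],[12.5,[0.85,9.71,-0.08],[0,0,-10]],[12.5,[0.85,9.71,-0.08],[0,0,-10]]])

```text
clock: 13.98
eef_pos: [515.8, -278.0, 169.3]
tcp_rot: [-3.141, 0.001, 2.089]
contact_force: [-1.2, -2.3, -0.3]
opening: 0.144
```

```bash
python3 -c "
from h import *
ribs('pics/r3.png')"
```

```text
t 13.975 phi -60.33 r 56.89 yaw 119.69 z 169.3 axis in tool [ 5.689e+01  2.000e-02 -7.000e-02] F [-1.4 -2.2  0.3] j1,j6 [-0.5  -1.01] op 12.3
mark None 0 137.41406
```

>>> servo_tool(rows=[[12.5,[0.85,9.71,-0.08],[0,0,-10]],[12.5,[0.85,9.71,-0.08],[0,0,-10]],[12.5,[0.85,9.71,-0.08],[0,0,-10]],[12.5,[0.85,9.71,-0.08],[0,0,-10]],[12.5,[0.85,9.71,-0.08],[0,0,-10]],[12.5,[0.85,9.71,-0.08],[0,0,-10]],[12.5,[0.85,9.71,-0.08],[0,0,-10]],[12.5,[0.85,9.71,-0.08],[0,0,-10]]])

```text
clock: 15.02
eef_pos: [541.6, -209.9, 170.2]
tcp_rot: [-3.14, 0.002, -2.8]
contact_force: [2.7, -1.0, -2.0]
opening: 0.145
```

```bash
python3 -c "
from h import *
ribs('pics/r4.png')
im=cv2.imread('pics/r4.png'); a=cv2.resize(im[110:270,177:377],None,fx=4,fy=4,interpolation=2)[:600]; a=np.clip(a.astype(float)*1.8,0,255).astype(np.uint8); cv2.imwrite('pics/n4.png',a)"
```

```text
t 15.025 phi 19.12 r 57.15 yaw -160.43 z 170.2 axis in tool [57.15  0.45 -0.11] F [-2.2 -1.9  2. ] j1,j6 [-0.37 -2.29] op 12.4
mark None 0 135.92969
```

View pics/n4.png

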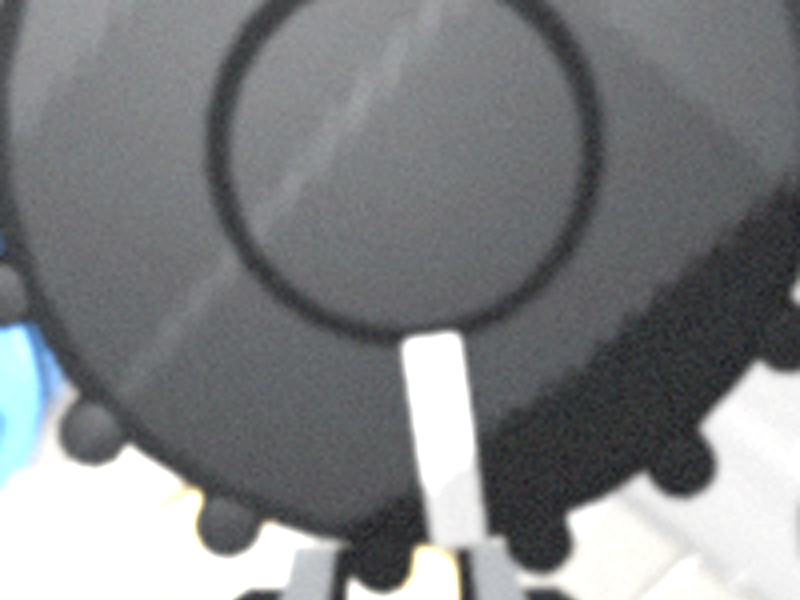

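>>> servo_tool(rows=[[12.5,[0.06,-2.4,0],[0,0,2.5]],[12.5,[0,0,0],[0,0,0]],[12.5,[-4.5,0,0],[0,0,0]],[12.5,[-4.5,0,0],[0,0,0]],[12.5,[0.99,-11.27,0],[0,0,10]],[12.5,[0.99,-11.27,0],[0,0,10]],[12.5,[0.99,-11.27,0],[0,0,10]],[12.5,[0.99,-11.27,0],[0,0,10]]])

```text
clock: 16.08
eef_pos: [548.0, -254.2, 169.9]
tcp_rot: [3.142, -0.0, 2.736]
contact_force: [-0.4, -0.3, 0.1]
opening: 0.145
```

>>> servo_tool(rows=[[12.5,[0.99,-11.27,0],[0,0,10]],[12.5,[0.99,-11.27,0],[0,0,10]],[12.5,[0.99,-11.27,0],[0,0,10]],[12.5,[0.99,-11.27,0],[0,0,10]],[12.5,[0.99,-11.27,0],[0,0,10]],[12.5,[0.99,-11.27,0],[0,0,10]],[12.5,[0.99,-11.27,0],[0,0,10]],[12.5,[0.99,-11.27,0],[0,0,10]]])

```text
clock: 17.08
eef_pos: [473.3, -292.1, 170.0]
tcp_rot: [3.142, -0.0, 1.339]
contact_force: [-0.1, 0.1, -0.1]
opening: 0.144
```

>>> servo_tool(rows=[[12.5,[0.99,-11.27,0],[0,0,10]],[12.5,[0.99,-11.27,0],[0,0,10]],[12.5,[0.99,-11.27,0],[0,0,10]],[12.5,[0.99,-11.27,0],[0,0,10]],[12.5,[0.99,-11.27,0],[0,0,10]],[12.5,[0.99,-11.27,0],[0,0,10]],[12.5,[0.99,-11.27,0],[0,0,10]],[12.5,[0.99,-11.27,0],[0,0,10]]])

```text
clock: 18.08
eef_pos: [423.2, -225.1, 170.1]
tcp_rot: [3.142, -0.0, -0.057]
contact_force: [-0.2, -0.0, -0.8]
opening: 0.149
```

>>> servo_tool(rows=[[12.5,[0.99,-11.27,0],[0,0,10]],[12.5,[0.99,-11.27,0],[0,0,10]],[12.5,[0.99,-11.27,0],[0,0,10]],[12.5,[0.99,-11.27,0],[0,0,10]],[12.5,[0.99,-11.27,0],[0,0,10]],[12.5,[0.99,-11.27,0],[0,0,10]],[12.5,[0.99,-11.27,0],[0,0,10]],[12.5,[0,0,0],[0,0,0]]])

```text
clock: 19.08
eef_pos: [469.6, -166.5, 170.0]
tcp_rot: [-3.141, -0.0, -1.271]
contact_force: [-0.0, 0.2, 0.1]
opening: 0.147
```

```bash
python3 -c "
from h import *
s,Rt=st(); im=grab_frame('wrist'); cal=get_calibration('wrist'); cv2.imwrite('pics/r5.png',im)
a=cv2.resize(im[150:270,202:352],None,fx=5,fy=5,interpolation=2); a=np.clip(a.astype(float)*1.8,0,255).astype(np.uint8); cv2.imwrite('pics/n5.png',a); st()
for k in range(-2,3):
  t=np.radians(107.5-0+22.5*k) ; print(k,(proj(cal,[AX[0]+46*np.cos(t),AX[1]+46*np.sin(t),212])-[202,150])*5)
"
```

```text
t 19.075 phi 106.2 r 64.7 yaw -72.81 z 170.0 axis in tool [6.469e+01 1.120e+00 1.000e-02] F [-0.2 -0.  -0.1] j1,j6 [-0.34  2.5 ] op 12.5
t 19.125 phi 106.75 r 64.79 yaw -72.65 z 169.9 axis in tool [64.79  0.67 -0.  ] F [-0.7  1.  -0.8] j1,j6 [-0.34  2.49] op 12.7
-2 [  2.04752319 274.39868214]
-1 [180.12687098 384.16023129]
0 [381.86111038 421.25870063]
1 [583.37481582 382.70223749]
2 [760.8168641  271.67477407]
```

View pics/n5.png

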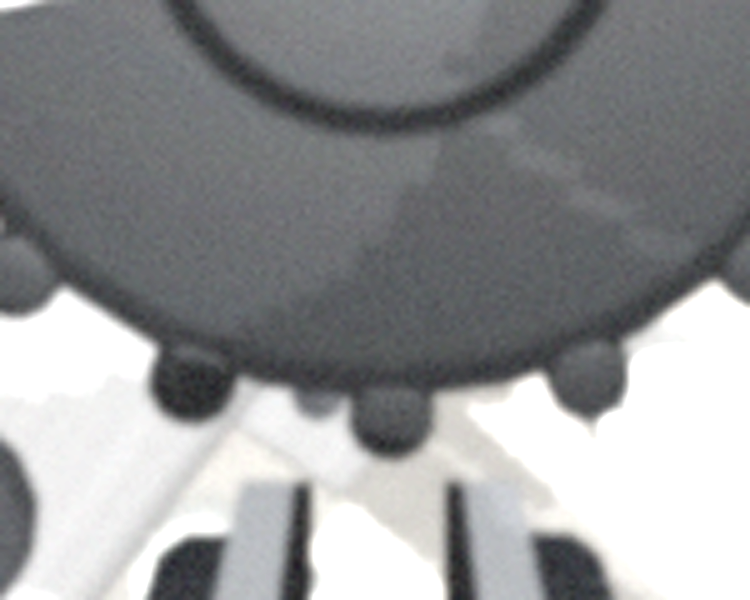

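>>> servo_tool(rows=[[12.5,[4,0.8,0],[0,0,0]],[12.5,[3,0,0],[0,0,0]],[12.5,[2,0,0],[0,0,0]],[12.5,[0,0,0],[0,0,0]],[12.5,[0,0,0],[0,0,0]]])

```text
clock: 19.75
eef_pos: [470.6, -175.5, 170.0]
tcp_rot: [3.142, 0.0, -1.272]
contact_force: [-0.6, 0.4, -0.2]
opening: 0.15
```

>>> servo_tool(rows=[[12.5,[0.21,4.87,0],[0,0,-5]],[12.5,[0.21,4.87,0],[0,0,-5]],[12.5,[0.85,9.71,-0.08],[0,0,-10]],[12.5,[0.85,9.71,-0.08],[0,0,-10]],[12.5,[0.85,9.71,-0.08],[0,0,-10]],[12.5,[0.85,9.71,-0.08],[0,0,-10]],[12.5,[0.85,9.71,-0.08],[0,0,-10]],[12.5,[0.85,9.71,-0.08],[0,0,-10]]])

```text
clock: 20.75
eef_pos: [431.1, -225.8, 170.5]
tcp_rot: [-3.141, 0.0, -0.045]
contact_force: [0.5, 2.4, -0.9]
opening: 0.142
```

```bash
python3 -c "
from h import *
st()"
```

```text
t 20.75 phi 177.13 r 56.59 yaw -2.55 z 170.5 axis in tool [ 5.659e+01  3.200e-01 -1.000e-02] F [ 0.4 -2.4  0.9] j1,j6 [-0.49  1.13] op 12.1
```

>>> servo_tool(rows=[[12.5,[0.85,9.71,-0.08],[0,0,-10]],[12.5,[0.85,9.71,-0.08],[0,0,-10]],[12.5,[0.85,9.71,-0.08],[0,0,-10]],[12.5,[0.85,9.71,-0.08],[0,0,-10]],[12.5,[0.85,9.71,-0.08],[0,0,-10]],[12.5,[0.85,9.71,-0.08],[0,0,-10]],[12.5,[0.85,9.71,-0.08],[0,0,-10]],[12.5,[0.85,9.71,-0.08],[0,0,-10]]])

```text
clock: 21.75
eef_pos: [474.0, -284.0, 170.9]
tcp_rot: [-3.14, 0.001, 1.352]
contact_force: [-4.3, -1.9, 0.2]
opening: 0.142
```

>>> servo_tool(rows=[[12.5,[0.85,9.71,-0.08],[0,0,-10]],[12.5,[0.85,9.71,-0.08],[0,0,-10]],[12.5,[0.85,9.71,-0.08],[0,0,-10]],[12.5,[0.85,9.71,-0.08],[0,0,-10]],[12.5,[0.85,9.71,-0.08],[0,0,-10]],[12.5,[0.85,9.71,-0.08],[0,0,-10]],[12.5,[0.85,9.71,-0.08],[0,0,-10]],[12.5,[0.85,9.71,-0.08],[0,0,-10]]])

```text
clock: 22.75
eef_pos: [539.9, -251.4, 172.0]
tcp_rot: [-3.141, 0.003, 2.748]
contact_force: [1.8, -2.7, -1.8]
opening: 0.149
```

>>> servo_tool(rows=[[12.5,[0.85,9.71,-0.08],[0,0,-10]],[12.5,[0.85,9.71,-0.08],[0,0,-10]],[12.5,[0.85,9.71,-0.08],[0,0,-10]],[12.5,[0.85,9.71,-0.08],[0,0,-10]],[12.5,[0,0,0],[0,0,0]]])

```text
clock: 23.38
eef_pos: [541.1, -212.2, 172.3]
tcp_rot: [-3.141, 0.001, -2.843]
contact_force: [1.4, -0.5, -0.3]
opening: 0.149
```

```bash
cat >> h.py <<'E'
def rel(name):
    "mid-rib pixel offset from the finger mid column 278, via template of dark row"
    s,_=st(); im=grab_frame("wrist"); cal=get_calibration("wrist"); cv2.imwrite(name,im)
    g=cv2.cvtColor(im,6).astype(np.float32); zt=s["eef_pos"][2]+42
    W=lambda r,z,a: g[tuple(np.clip(proj(cal,[AX[0]+r*np.cos(a),AX[1]+r*np.sin(a),z]).round().astype(int)[::-1],0,[419,559]))]
    A=np.arange(-180,180,.5); w=np.array([np.mean([W(r,zt+2,np.radians(a)) for r in (24,28,32,36,40)]) for a in A])
    w=np.convolve(np.r_[w[-10:],w,w[:10]],np.ones(9)/9,"same")[10:-10]; i=w.argmax(); print("mark",A[i],w[i].round(0),np.median(w).round(0))
E
python3 -c "
from h import *
rel('pics/r6.png')"
```

```text
t 23.375 phi 17.08 r 56.01 yaw -162.9 z 172.3 axis in tool [ 5.601e+01  2.000e-02 -5.000e-02] F [-1.2 -0.9  0.3] j1,j6 [-0.38 -2.25] op 12.7
mark -65.5 212.0 62.0
```

>>> servo_tool(rows=[[12.5,[0.06,-2.2,0],[0,0,2.3]],[12.5,[0,0,0],[0,0,0]],[12.5,[-4.5,0,0],[0,0,0]],[12.5,[-4.5,0,0],[0,0,0]],[12.5,[0.25,-5.66,0],[0,0,5]],[12.5,[0.99,-11.27,0],[0,0,10]],[12.5,[0.99,-11.27,0],[0,0,10]],[12.5,[0.99,-11.27,0],[0,0,10]]])

```text
clock: 24.42
eef_pos: [548.1, -251.7, 171.9]
tcp_rot: [-3.141, -0.0, 2.784]
contact_force: [-0.7, 0.2, -0.6]
opening: 0.141
```

>>> servo_tool(rows=[[12.5,[0.99,-11.27,0],[0,0,10]],[12.5,[0.99,-11.27,0],[0,0,10]],[12.5,[0.99,-11.27,0],[0,0,10]],[12.5,[0.99,-11.27,0],[0,0,10]],[12.5,[0.99,-11.27,0],[0,0,10]],[12.5,[0.99,-11.27,0],[0,0,10]],[12.5,[0.99,-11.27,0],[0,0,10]],[12.5,[0.99,-11.27,0],[0,0,10]]])

```text
clock: 25.42
eef_pos: [475.3, -293.0, 172.0]
tcp_rot: [-3.141, 0.0, 1.387]
contact_force: [-0.4, -0.2, 0.1]
opening: 0.152
```

>>> servo_tool(rows=[[12.5,[0.99,-11.27,0],[0,0,10]],[12.5,[0.99,-11.27,0],[0,0,10]],[12.5,[0.99,-11.27,0],[0,0,10]],[12.5,[0.99,-11.27,0],[0,0,10]],[12.5,[0.99,-11.27,0],[0,0,10]],[12.5,[0.99,-11.27,0],[0,0,10]],[12.5,[0.99,-11.27,0],[0,0,10]],[12.5,[0.99,-11.27,0],[0,0,10]]])

```text
clock: 26.42
eef_pos: [422.0, -228.4, 172.1]
tcp_rot: [3.141, 0.0, -0.009]
contact_force: [0.3, -0.6, 0.0]
opening: 0.145
```

>>> servo_tool(rows=[[12.5,[0.99,-11.27,0],[0,0,10]],[12.5,[0.99,-11.27,0],[0,0,10]],[12.5,[0.99,-11.27,0],[0,0,10]],[12.5,[0,0,0],[0,0,0]],[12.5,[0,0,0],[0,0,0]]])

```text
clock: 27.05
eef_pos: [431.0, -196.5, 172.1]
tcp_rot: [3.141, 0.0, -0.523]
contact_force: [0.0, 0.3, -0.5]
opening: 0.149
```

```bash
python3 -c "
from h import *
rel('pics/r7.png')
im=cv2.imread('pics/r7.png')
# calibrate on r5-known geometry: dark run of mid rib just outside core in both pictures
for n in ('r5','r7'):
    g=cv2.cvtColor(cv2.imread(f'pics/{n}.png'),6)
    for row in (232,234,236,238): 
        d=np.where(g[row,255:302]<95)[0]+255; print(n,row,d)
"
```

```text
t 27.05 phi 150.42 r 65.07 yaw -29.95 z 172.1 axis in tool [ 6.507e+01 -4.200e-01 -1.000e-02] F [-0.2 -0.3  0.5] j1,j6 [-0.43  1.66] op 12.7
mark -64.0 234.0 72.0
r5 232 [262 263 264 265 266 267 268 272 273 274 275 276 277 278 279 280 281 282
 283 284 285 286 287 288]
r5 234 [272 273 274 275 276 277 278 279 280 281 282 283 284 285 286 287 288]
r5 236 [272 273 274 275 276 277 278 279 280 281 282 283 284 285 286 287 288]
r5 238 [273 274 275 276 277 278 279 280 281 282 283 284 285 286]
r7 232 [269 270 271 272 273 274 275 276 277 278 279 280 281 282 283 284]
r7 234 [269 270 271 272 273 274 275 276 277 278 279 280 281 282 283 284]
r7 236 [270 271 272 273 274 275 276 277 278 279 280 281 282 283]
r7 238 [272 273 274 275 276 277 278 279 280 281]
```

>>> servo_tool(rows=[[12.5,[4,-0.5,0],[0,0,0]],[12.5,[3,0,0],[0,0,0]],[12.5,[2,0,0],[0,0,0]],[12.5,[0,0,0],[0,0,0]],[12.5,[0,0,0],[0,0,0]]])

```text
clock: 27.72
eef_pos: [439.0, -200.3, 172.0]
tcp_rot: [3.142, 0.0, -0.527]
contact_force: [1.0, 0.1, -0.1]
opening: 0.151
```

>>> servo_tool(rows=[[12.5,[0.21,4.87,0],[0,0,-5]],[12.5,[0.21,4.87,0],[0,0,-5]],[12.5,[0.85,9.71,-0.08],[0,0,-10]],[12.5,[0.85,9.71,-0.08],[0,0,-10]],[12.5,[0.85,9.71,-0.08],[0,0,-10]],[12.5,[0.85,9.71,-0.08],[0,0,-10]],[12.5,[0.85,9.71,-0.08],[0,0,-10]],[12.5,[0.85,9.71,-0.08],[0,0,-10]]])

```text
clock: 28.72
eef_pos: [443.4, -264.1, 172.3]
tcp_rot: [-3.14, 0.001, 0.701]
contact_force: [-2.4, 0.6, 0.4]
opening: 0.146
```

>>> servo_tool(rows=[[12.5,[0.85,9.71,-0.08],[0,0,-10]],[12.5,[0.85,9.71,-0.08],[0,0,-10]],[12.5,[0.85,9.71,-0.08],[0,0,-10]],[12.5,[0.85,9.71,-0.08],[0,0,-10]],[12.5,[0.85,9.71,-0.08],[0,0,-10]],[12.5,[0.85,9.71,-0.08],[0,0,-10]],[12.5,[0.85,9.71,-0.08],[0,0,-10]],[12.5,[0.85,9.71,-0.08],[0,0,-10]]])

```text
clock: 29.72
eef_pos: [515.7, -278.1, 173.4]
tcp_rot: [-3.141, 0.002, 2.097]
contact_force: [0.5, -5.1, -1.2]
opening: 0.148
```

>>> servo_tool(rows=[[12.5,[0.85,9.71,-0.08],[0,0,-10]],[12.5,[0.85,9.71,-0.08],[0,0,-10]],[12.5,[0.85,9.71,-0.08],[0,0,-10]],[12.5,[0.85,9.71,-0.08],[0,0,-10]],[12.5,[0.85,9.71,-0.08],[0,0,-10]],[12.5,[0.85,9.71,-0.08],[0,0,-10]],[12.5,[0,0,0],[0,0,0]]])

```text
clock: 30.6
eef_pos: [544.0, -228.4, 173.9]
tcp_rot: [-3.141, 0.001, 3.138]
contact_force: [1.9, -0.8, 0.6]
opening: 0.149
```

```bash
python3 -c "
from h import *
rel('pics/r8.png')"
```

```text
t 30.6 phi 0.15 r 56.44 yaw 179.79 z 173.9 axis in tool [56.44 -0.36 -0.07] F [-1.9 -0.8 -0.6] j1,j6 [-0.4  -1.97] op 12.7
mark 145.5 232.0 61.0
```

>>> servo_tool(rows=[[12.5,[0.48,7.3,-0.06],[0,0,-7.5]],[12.5,[0.48,7.3,-0.06],[0,0,-7.5]],[12.5,[0,0,0],[0,0,0]],[12.5,[0.06,-2.2,0],[0,0,2.3]],[12.5,[0,0,0],[0,0,0]],[12.5,[-5,0,0],[0,0,0]],[12.5,[-10,0,0],[0,0,0]],[12.5,[-15,0,0],[0,0,0]]])

```text
clock: 31.65
eef_pos: [571.9, -209.7, 173.8]
tcp_rot: [-3.142, -0.0, -2.924]
contact_force: [-0.2, 0.7, 0.4]
opening: 0.145
```

>>> servo_tool(rows=[[12.5,[0,0,-20],[0,0,0]],[12.5,[0,0,-40],[0,0,0]],[12.5,[0,0,-40],[0,0,0]],[12.5,[0,0,-20],[0,0,0]],[12.5,[0,0,0],[0,0,0]],[12.5,[0,0,0],[0,0,0]]])

```text
clock: 32.4
eef_pos: [571.1, -209.4, 292.5]
tcp_rot: [3.141, -0.001, -2.923]
contact_force: [0.7, -0.4, -0.4]
opening: 0.146
```

```bash
python3 -c "
from h import *
s,_=st(); im=grab_frame('wrist'); cal=get_calibration('wrist'); g=cv2.cvtColor(im,6).astype(np.float32)
A=np.arange(0,360,.5); w=[]
for a in np.radians(A):
    w.append(np.mean([cv2.getRectSubPix(g,(1,1),tuple(map(float,proj(cal,[AX[0]+r*np.cos(a),AX[1]+r*np.sin(a),218])))) [0,0] for r in (24,28,32,36,40)]))
w=np.array(w); i=w>0.8*w.max(); print('mark',A[i].min(),A[i].max(),w.max())
for t in ('follower','thermometer','check_weight','label_roll','small_mould','tape'):
    im2=grab_frame('top') if t=='follower' else None
    for b in boxes_of('top',t)[:1]: print(t,round(b['conf'],2),cam2w(get_calibration('top'),b['centre']).round(0))
c=proj(cal,np.r_[AX,200]).astype(int); x0,y0=max(c[0]-100,0),max(c[1]-100,0)
cv2.imwrite('pics/end.png',cv2.resize(im[y0:y0+200,x0:x0+200],None,fx=3,fy=3))"
```

```text
t 32.4 phi 12.92 r 85.68 yaw -167.48 z 292.5 axis in tool [85.68 -0.6   0.11] F [-0.6 -0.5  0.4] j1,j6 [-0.35 -2.14] op 12.5
mark 155.5 164.0 212.81131
thermometer 0.49 [461. -47.  18.]
check_weight 0.33 [ 506. -237.  213.]
label_roll 0.67 [390.  82.  40.]
small_mould 0.68 [ 588. -329.   36.]
```

View pics/end.png

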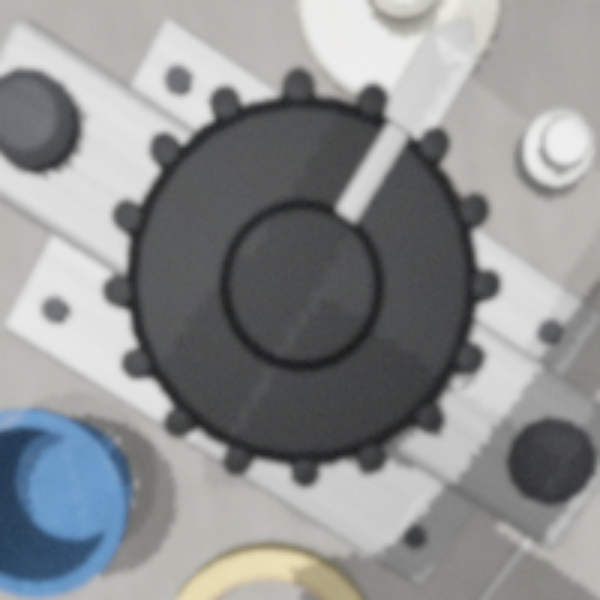

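The mark (bar from (348,213) to (400,130)) is in line with the pointer, whose tip is at (460,30). The loose things stand where they were, and the gripper is clear of the press.

```bash
python3 -c "
from rig import *
print(sign_off())"
```

```text
the job is handed in; nothing more can be done
None
```

The head is now two full turns past the first meeting of mark and pointer, with the mark in line again, and the job is handed in. I set the two fingertips, about 12.5 mm apart, on either side of one rib without gripping it. I then drove the head anticlockwise in three strokes of about 268°, 266° and 225°, with the fingers clear of the ribs on each return.

**Last checks**
- **Mark:** the wrist camera puts it at 159.8° against the pointer's 160.7°. With a starting angle of about -39°, that makes press_head about 719°, or 12.55 rad. The whole turns come from adding up the strokes. The rib positions and the mark agreed with that sum to about 3° wherever I compared them.
- **Forces and time:** contact forces in the readings stayed around 5 N. The fingers were backed off and raised clear of everything, and the arm stood still at 32.4 s.
- **Loose things:** in the last picture the mould, tape, weight and follower stand beside the press as before. The final detector pass found the thermometer, label roll and mould within about 12 mm of their first positions, with the thermometer's 12 mm the largest. It misplaced the weight onto the press (low confidence) and missed the follower and tape, so the picture is the only check on those three. No contact showed in the force readings outside the strokes.

**Disagreement found:** with the gripper nearly shut, the cameras showed the real fingertips about 32 mm above the reported TCP. I set the finger height and depth from the pictures instead.

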